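Size an unmarked hex key in the taper gauge and rack it

ROBOT

A 6-joint arm with a two-finger parallel gripper is mounted at the origin on the work surface. World frame = base frame: x ahead of the robot, y to its left, z up, the work surface at z = 0. Lengths are in m, angles in rad, forces in N, time in s.
With the tool pointing down it reaches from about 0.225 to 0.725 m from the base axis. Payload 3.1 kg.
Tool frame: the origin (TCP) lies at the very end of the fingers, on their centre line; the grasp point (between the pads) lies 19 mm behind it (arm.grip_depth is the distance from the TCP to the grasp point, in m); z points along the fingers, y is the line along which they close (so a half turn about z gives the same grasp; the last joint's range is limited). The gripper opens to 85 mm and grips with 20 to 120 N. Pads are 22 mm wide; open, the fingers measure 114 mm over their backs; the gripper's body (76 mm by 85 mm) begins 54 mm behind the grasp point. The pads swing forward as they close: fully open they stand 13 mm farther back than shut.
Start: joints at [-1.442, 0.048, 0.099, 1.622, 0, 1.443], TCP at [0.133, -0.508, 0.231] pointing down, gripper open.
Joint ranges: [-2.91, 2.91], [-0.99, 1.94], [-1.21, 1.42], [-2.12, 2.29], [-1.49, 1.47], [-3.14, 3.14]. Speed limits (rad/s): [2.79, 2.79, 3.14, 3.14, 3.14, 3.14].

INTERFACE

Orientations are given as a 3x3 rotation matrix whose columns are the frame's x, y, z axes.
In Python, from station import arm gives the robot as it stands.
- The arm moves only by the shell command python3 -m pendant 'ROWS' [OPENING]. ROWS is JSON, a list of rows, each an object of numbers: "tx", "ty", "tz": the shift along the tool's x, y, z in cm; "turn": the turn about the tool's z in rad. In form: [{"tx": .., "ty": .., "tz": .., "turn": ..}, ...]. A call has 1 to 10 rows; each row shifts and turns the commanded pose from where the row before left it, along the tool's axes as they then stand; what a row does not reach is not made up. A row lasts 1/8 s, in which the tool goes at most 62.5 mm and 10.7 degrees, less where a joint would pass 70% of its speed; a pose out of reach is approached as far as the arm can. A call is refused whole if a number of a shift passes 6.25 or a number of a turn 0.188, either way. A call with a gripper value outside its range is refused whole. OPENING is the gripper's target within -1 to 1 (shut at 1, half-way at 0, fully open at -1), set as the call begins (- or left out, the last holds). The fingers move at their own pace and stop on an object; the grip force is fixed at half the most. Time passes only in rows, so rows that do not move let the fingers close. It gives the time, the measured TCP pose, the force, the opening and the grip force at its end, in the units of the state.
- arm.observe(): the state, without advancing time (a new reading comes with each control period).
- arm.capture(name): name is "scene" or "top" or "wrist"; returns (picture, depth): 384x512x3 uint8, red, green, blue; 384x512 float32, m along the optical axis (not along the pixel's ray), 0 where there is no reading.
- arm.get_calibration(name): a dict with "camera_matrix" (3x3 intrinsics, pixels), "R" (3x3) and "t" (3): a world point X has camera coordinates R X + t. Camera axes: x right, y down, z forward; pixel columns grow to the right and rows downward; lengths in m; the calibration is good to about 2 mm. A picture is of the moment at which its call begins: read the wrist's pose just before it. get_calibration takes no time and is no camera call; for the wrist camera it gives the pose at the moment of the call.
- arm.finish_job(): hands the job in; it is judged then, once.
Trained networks look in the newest picture that a camera, given by its name, has taken for a name from the list of things; names that differ only in an ending like _2 or _b are one class to them, and where a whole thing is asked for, a point or a joint stands for the part that bears it (a point fixed in the world has none). Each returns a list of dicts, best first, with "score" (0 to 1); they miss things now and then, are a little off and sometimes report something else, mostly with a low value. They report only what shows in the picture. A call takes as long as a camera call.
- arm.outline_of(camera, label): "mask" (384x512 bool, what is visible of it) and "extent" ([left, top, width, height] in pixels, round what is visible of it).
The state is a dict: "clock": time; "joint_pos": joint angles; "qvel": joint speeds; "tau": joint torques, N m; "tool_pos": TCP position; "orientation": TCP orientation; "contact_force": force on the tool from outside, world axes, zero at the start; "wrist_torque": the same for the moment, N m; "width": opening from 0.0 (shut) to 1.0 (fully open); "finger_force": force on a finger pad.
Only numpy, scipy, OpenCV 4.12 (cv2) and the standard library are available. Lean on these libraries where they do the work, as an engineer would, in place of code of your own. Each camera call takes 0.05 s, during which the arm holds its last target. There are 200 camera calls.

TASK

The stamp has worn off the hex key that stands alone in the small dark wooden stand: slide it upright, flats to the bars, into the tapered slot of the clamped gauge from the wide end until it just wedges between both bars, gently and without forcing it. See which colour band its long arm has stopped beside, draw it back out, and stand it fully down in the rack socket of that colour. Leave the two keys in the other block, the cracked phone glass and the screw tray alone.

Things in the scene. Friction and masses are not known exactly. Their poses are not given: they have to be found in the camera images.
- key_a: steel hex key, L-shaped, worn: about 8, 10 or 12 mm across flats, less up to 0.3 wear (one of each, order untold). Origin: on the long arm's axis, level with the short arm's underside. Long arm: down (-z) 66 mm. Short arm: along +x to 42 mm, its top 9, 11.5 or 14 mm above the origin; flats face +y and -y, the whole L is one key size thick along y. 45-100 g. Starts upright in a hole, alone in the stand or as one of two in the spare block
- key_b: steel hex key, L-shaped, worn: about 8, 10 or 12 mm across flats, less up to 0.3 wear (one of each, order untold). Origin: on the long arm's axis, level with the short arm's underside. Long arm: down (-z) 66 mm. Short arm: along +x to 42 mm, its top 9, 11.5 or 14 mm above the origin; flats face +y and -y, the whole L is one key size thick along y. 45-100 g. Starts upright in a hole, alone in the stand or as one of two in the spare block
- key_c: steel hex key, L-shaped, worn: about 8, 10 or 12 mm across flats, less up to 0.3 wear (one of each, order untold). Origin: on the long arm's axis, level with the short arm's underside. Long arm: down (-z) 66 mm. Short arm: along +x to 42 mm, its top 9, 11.5 or 14 mm above the origin; flats face +y and -y, the whole L is one key size thick along y. 45-100 g. Starts upright in a hole, alone in the stand or as one of two in the spare block
- stand: fixed small dark wooden stand, 46 x 46 mm, 75 mm tall, origin under its centre, z up; holds the key to be sized in an 18 mm hole, 66 mm deep, in the middle of its top
- spare_block: fixed medium-brown wooden block, 120 (x) x 46 x 75 mm tall, origin under its centre, with two 18 mm holes 32 mm either side of the middle along x; holds the two keys that stay
- spare_hole_near (a point): mouth of the spare block's hole at its -x end, level with its top
- spare_hole_far (a point): mouth of the spare block's hole at its +x end, level with its top
- gauge: fixed taper gauge: two aluminium bars clamped on a wooden block. Origin: on the stool below the middle of the slot's wide mouth; +x along the middle of the slot to its narrow end, z up. Bars 80 to 90 mm above the stool, hanging free from x = -5 to 105 mm; block beyond that; steel spring clamp, 116 mm high, x = 157 to 254 mm
- slot_mouth (a point): middle of the slot's wide mouth, on the bars' top face (gauge x = 0, z = 90 mm). The slot, open at the mouth, above and below, is 16 mm wide here and narrows evenly 1 mm in every 10 mm. A light push of 5 to 9 N along it wedges a key, with over 3 N on each bar if it is centred; over 12 N on a bar is forcing
- band_red (a point): middle of the red band painted on both bars' tops: gauge x = 32 to 52 mm (12 mm key). The band to read is beside the axis of the wedged key's long arm, flats to the bars
- band_yellow (a point): middle of the yellow band on both bars' tops: gauge x = 52 to 72 mm (10 mm key)
- band_green (a point): middle of the green band on both bars' tops: gauge x = 72 to 92 mm (8 mm key)
- jaw_left: left of the gauge's two fixed aluminium bars (the one on the gauge's +y side), 150 x 22 x 10 mm, touching the key along its inner face; same origin and axes as the gauge
- jaw_right: right of the gauge's two fixed aluminium bars (the one on the gauge's -y side), 150 x 22 x 10 mm, touching the key along its inner face; same origin and axes as the gauge
- socket_red: fixed red plastic socket on the rack, 46 x 46 x 70 mm tall; origin under its centre, z up. An upright round hole, 18 mm wide with a 2 mm chamfer and 66 mm deep, runs down its middle from the top face (70 mm above the origin, 78 mm above the stool); a key goes in until its short arm rests on the top face
- socket_yellow: fixed yellow plastic socket on the rack, 46 x 46 x 70 mm tall; origin under its centre, z up. An upright round hole, 18 mm wide with a 2 mm chamfer and 66 mm deep, runs down its middle from the top face (70 mm above the origin, 78 mm above the stool); a key goes in until its short arm rests on the top face
- socket_green: fixed green plastic socket on the rack, 46 x 46 x 70 mm tall; origin under its centre, z up. An upright round hole, 18 mm wide with a 2 mm chamfer and 66 mm deep, runs down its middle from the top face (70 mm above the origin, 78 mm above the stool); a key goes in until its short arm rests on the top face
- phone_glass: loose cracked phone glass in its black frame, 145 x 61 x 6 mm, lying flat, origin under its centre; fragile, to be left alone
- screw_tray: loose white plastic screw tray, 80 x 130 x 18 mm, with tiny screws and an aluminium spudger across it; origin under its centre; to be left alone

How it is judged:
On the way:
1. the lone key is wedged upright between both bars of the gauge, flats to the bars, its long arm beside its own size's band (((contact force between key_a and jaw_left above 3 N and contact force between key_a and jaw_right above 3 N and x of key_a in the frame of gauge between 0.052 and 0.072 m and z of key_a in the frame of gauge between 0.088 and 0.15 m and angle between key_a's own z axis and vertical below 0.2 rad and angle between the x axis of key_a and the x axis of gauge, either way round below 0.25 rad) or (contact force between key_b and jaw_left above 3 N and contact force between key_b and jaw_right above 3 N and x of key_b in the frame of gauge between 0.032 and 0.052 m and z of key_b in the frame of gauge between 0.088 and 0.15 m and angle between key_b's own z axis and vertical below 0.2 rad and angle between the x axis of key_b and the x axis of gauge, either way round below 0.25 rad) or (contact force between key_c and jaw_left above 3 N and contact force between key_c and jaw_right above 3 N and x of key_c in the frame of gauge between 0.072 and 0.092 m and z of key_c in the frame of gauge between 0.088 and 0.15 m and angle between key_c's own z axis and vertical below 0.2 rad and angle between the x axis of key_c and the x axis of gauge, either way round below 0.25 rad))), for 0.25 s.
At the end, for the whole second after the job is handed in: The sized key stands fully down and upright (within 7 degrees) in the socket of its band's colour: its origin within 7.5 mm of the socket's axis and no more than 4 mm above or below the top face; it is released and at rest. The other two keys are within 10 mm of where they were (((horizontal distance between key_a and socket_yellow below 0.0075 m and z of key_a in the frame of socket_yellow between 0.066 and 0.0745 m and angle between key_a's own z axis and vertical below 0.12 rad and linear speed of key_a below 0.02 m/s and contact force between key_a and the fingers below 0.2 N and distance of each of key_b, key_c from where it was at the start of the episode below 0.01 m) or (horizontal distance between key_b and socket_red below 0.0075 m and z of key_b in the frame of socket_red between 0.066 and 0.0745 m and angle between key_b's own z axis and vertical below 0.12 rad and linear speed of key_b below 0.02 m/s and contact force between key_b and the fingers below 0.2 N and distance of each of key_a, key_c from where it was at the start of the episode below 0.01 m) or (horizontal distance between key_c and socket_green below 0.0075 m and z of key_c in the frame of socket_green between 0.066 and 0.0745 m and angle between key_c's own z axis and vertical below 0.12 rad and linear speed of key_c below 0.02 m/s and contact force between key_c and the fingers below 0.2 N and distance of each of key_a, key_b from where it was at the start of the episode below 0.01 m))); the robot touches nothing.
It fails at once if the key is forced: more than 12 N on one bar (contact force between any of key_a, key_b, key_c and jaw_left above 12 N or contact force between any of key_a, key_b, key_c and jaw_right above 12 N).
It fails at once if a key is taken from the spare block (distance between each of key_a, key_b, key_c and spare_hole_near above 0.02 m).
It fails at once if a key is taken from the spare block (distance between each of key_a, key_b, key_c and spare_hole_far above 0.02 m).
It fails at once if the cracked phone glass is pushed (over 10 mm) (distance of phone_glass from where it was at the start of the episode above 0.01 m).
It fails at once if the screw tray is pushed (over 15 mm) (distance of screw_tray from where it was at the start of the episode above 0.015 m).
It also fails if it takes over 61 s, if anything falls off the work surface, if the arm or the gripper's body presses on something with over 40 N, if the wrist force passes 120 N, or if a joint passes its speed limit or range.

## Working session

There is one attempt and no reset: what is moved stays moved. The work goes in short steps, Python scripts to look and compute and a shell command to move; the robot and the scene stay as the last step left them, time stands still between calls to the robot, and variables do not carry over. Pictures are saved under pics/ and viewed, at most 10 in all, crops included, and the job is handed in when it is done.

```bash
mkdir -p pics; ls; cat > h.py <<'E'
from station import arm
import numpy as np, cv2
def cap(n,f=None):
    c=arm.get_calibration(n); p,d=arm.capture(n)
    if f: cv2.imwrite('pics/'+f,p[:,:,::-1])
    return p,d,c
def pts(mask,d,c):
    v,u=np.nonzero(mask&(d>0)); z=d[v,u]
    K=np.array(c['camera_matrix']); r=np.linalg.inv(K)@np.vstack([u*z,v*z,z])
    return (np.array(c['R']).T@(r-np.array(c['t']).reshape(3,1))).T
E
python3 - <<'E'
from h import *
s=arm.observe(); print(s['tool_pos'],np.round(s['orientation'],3).tolist(),s['clock'])
a=[]
for n in('scene','top'):
    p,d,c=cap(n); a.append(p)
    for l in ['stand','spare_block','gauge','key_a','jaw_left','jaw_right','socket_red','socket_yellow','socket_green','phone_glass','screw_tray']:
        for o in arm.outline_of(n,l)[:3]:
            P=pts(o['mask'],d,c)
            if len(P): print(n,l,round(o['score'],2),o['extent'],np.round(np.median(P,0),3),np.round(P.min(0),3),np.round(P.max(0),3))
cv2.imwrite('pics/a.png',a[0][:,:,::-1]);cv2.imwrite('pics/b.png',a[1][:,:,::-1])
E
```

```text
pics
[ 0.1332541  -0.50716476  0.23008037] [[0.967, 0.254, -0.0], [0.254, -0.967, 0.002], [0.0, -0.002, -1.0]] 0.0
scene stand 0.65 [252.8, 141.3, 28.2, 43.0] [ 0.515 -0.071  0.047] [ 0.392 -0.184 -0.002] [ 0.539 -0.055  0.088]
scene spare_block 0.62 [302.4, 270.6, 67.2, 89.5] [0.725 0.276 0.074] [ 0.585  0.219 -0.002] [0.776 0.3   0.084]
scene spare_block 0.43 [238.6, 178.7, 110.5, 96.4] [0.647 0.119 0.084] [ 0.396  0.015 -0.002] [0.756 0.155 0.116]
scene gauge 0.79 [240.9, 176.2, 110.5, 97.3] [0.646 0.12  0.086] [ 0.412  0.026 -0.002] [0.756 0.155 0.116]
scene gauge 0.73 [302.3, 271.7, 64.3, 86.3] [0.725 0.277 0.074] [ 0.643  0.244 -0.001] [0.776 0.3   0.084]
scene gauge 0.65 [372.8, 219.2, 59.5, 54.3] [0.466 0.263 0.006] [ 0.384  0.231 -0.   ] [0.532 0.292 0.01 ]
scene key_a 0.74 [347.4, 285.1, 14.5, 25.9] [0.689 0.285 0.084] [0.67  0.264 0.034] [0.703 0.299 0.088]
scene key_a 0.51 [132.7, 195.0, 67.9, 59.4] [ 0.774 -0.108  0.008] [ 0.716 -0.198 -0.003] [ 0.816 -0.021  0.024]
scene key_a 0.5 [310.8, 313.7, 24.3, 22.4] [0.756 0.275 0.083] [0.732 0.27  0.065] [0.776 0.278 0.086]
sce
[... 2664 characters left out ...]
.165 0.116]
top socket_yellow 0.63 [347.2, 195.1, 35.0, 31.4] [ 0.613 -0.191  0.078] [ 0.589 -0.236  0.007] [ 0.641 -0.158  0.083]
top socket_yellow 0.42 [183.3, 136.6, 42.8, 146.2] [0.624 0.108 0.09 ] [ 0.493  0.067 -0.003] [0.784 0.17  0.116]
top socket_green 0.81 [380.1, 195.9, 36.6, 28.2] [ 0.62  -0.253  0.078] [ 0.595 -0.314 -0.001] [ 0.651 -0.219  0.082]
top phone_glass 0.73 [119.9, 257.4, 33.7, 70.7] [0.456 0.26  0.007] [ 0.381  0.23  -0.002] [0.528 0.295 0.011]
top screw_tray 0.84 [272.2, 122.6, 74.3, 39.9] [ 0.77  -0.11   0.005] [ 0.724 -0.177 -0.001] [ 0.814 -0.02   0.025]
top screw_tray 0.27 [180.4, 136.2, 48.4, 145.2] [0.624 0.108 0.091] [ 0.483  0.067 -0.003] [0.767 0.171 0.116]
```

View pics/b.png

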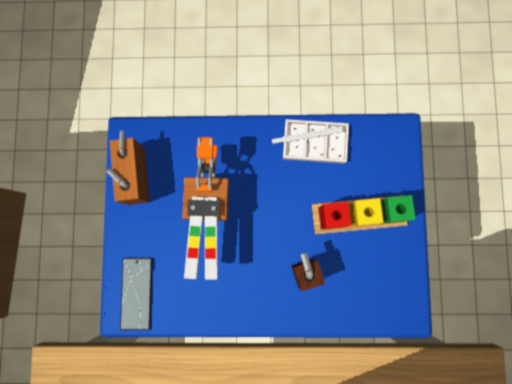

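```bash
python3 - <<'E'
from h import *
p,d,c=cap('top')
H=np.zeros(d.shape+(3,)); 
P=pts(np.ones_like(d,bool),d,c); v,u=np.nonzero(d>0); W=np.full(d.shape+(3,),np.nan); W[v,u]=P
x,y,z=W[...,0],W[...,1],W[...,2]
# lone key short arm
m=(z>.080)&(z<.1)&(x>.46)&(x<.56)&(y>-.12)&(y<-.04)
q=W[m]; print('key',len(q),np.round(q.mean(0),4),np.percentile(q[:,2],[10,50,90]))
r=cv2.minAreaRect((q[:,:2]*1000).astype(np.float32)); print(r)
# stand
m=(z>.065)&(z<.1)&(x>.44)&(x<.56)&(y>-.13)&(y<-.03); print('stand',cv2.minAreaRect((W[m][:,:2]*1000).astype(np.float32)),m.sum())
# bars: fit lines to edges. Bars x .49-.645
for nm,(a,b) in {'L':(.114,.16),'R':(.07,.114)}.items():
    m=(z>.086)&(z<.096)&(x>.47)&(x<.59)&(y>a)&(y<b); q=W[m]
    print(nm,len(q),cv2.minAreaRect((q[:,:2]*1000).astype(np.float32)),np.median(q[:,2]))
    for lo in np.arange(.49,.59,.01):
        k=q[(q[:,0]>lo)&(q[:,0]<lo+.01)]
        if len(k): print(round(lo+.005,3),np.round([k[:,1].min(),k[:,1].max()],4))
for nm,(a,b) in {'r':(-.165,-.105),'y':(-.222,-.163),'g':(-.285,-.225)}.items():
    m=(z>.07)&(z<.09)&(x>.57)&(x<.66)&(y>a)&(y<b); q=W[m]; print(nm,cv2.minAreaRect((q[:,:2]*1000).astype(np.float32)),np.median(q[:,2]))
print(np.array(c['R']),c['t'],c['camera_matrix'])
E
```

```text
key 161 [ 0.5167 -0.0785  0.0864] [0.08350645 0.08677069 0.08905595]
((515.7283325195312, -79.0830078125), (45.64548873901367, 11.83861255645752), 14.909811973571777)
stand ((506.08782958984375, -81.33100891113281), (65.26036071777344, 45.99052810668945), 16.609790802001953) 690
L 654 ((542.3449096679688, 131.09324645996094), (22.49585723876953, 97.1028823852539), 84.79225158691406) 0.09094996836282784
0.495 [0.1238 0.1458]
0.505 [0.1235 0.1457]
0.515 [0.1224 0.1441]
0.525 [0.122  0.1441]
0.535 [0.1202 0.1425]
0.545 [0.1203 0.1409]
0.555 [0.1189 0.1408]
0.565 [0.1185 0.1394]
0.575 [0.1169 0.1396]
0.585 [0.1157 0.1378]
R 645 ((541.0952758789062, 97.2705307006836), (96.88302612304688, 20.96394157409668), 0.3819250464439392) 0.0909162021856762
0.495 [0.0868 0.1069]
0.505 [0.0867 0.1072]
0.515 [0.0868 0.1076]
0.525 [0.0867 0.1073]
0.535 [0.087  0.1074]
0.545 [0.0869 0.1076]
0.555 [0.0871 0.1076]
0.565 [0.0871 0.1077]
0.575 [0.0873 0.108 ]
0.585 [0.0873 0.108 ]
r ((609.2903442382812, -137.52587890625), (45.969722747802734, 46.518672943115234), 4.949047088623047) 0.07845617175361466
y ((614.5718383789062, -197.0530242919922), (46.12869644165039, 46.65333938598633), 5.641268730163574) 0.07831254991015026
g ((620.0159912109375, -256.31396484375), (45.90228271484375, 47.276519775390625), 5.161316394805908) 0.07821385492082475
[[-0.00446758 -0.99963421 -0.02667378]
 [-0.99377453  0.00740763 -0.11116345]
 [ 0.11132038  0.02601109 -0.99344411]] [0.02656613 0.64129911 0.7274879 ] [[381.17584224   0.         251.58830387]
 [  0.         381.17584224 201.03865494]
 [  0.           0.           1.        ]]
```

The overview shows the lone key at about pixel (307,265), with its short arm pointing away from the robot. The gauge mouth is at (201,278) and faces the robot, and the rack is at (368,212). I'll move above the stand.

```bash
python3 -m pendant '[{"tx":4.6,"ty":-3.2},{"tx":4.6,"ty":-3.2},{"tx":4.6,"ty":-3.2},{"tx":4.6,"ty":-3.2},{"tx":4.6,"ty":-3.2},{"tx":4.6,"ty":-3.2},{"tx":4.6,"ty":-3.2},{"tx":4.6,"ty":-3.2},{"tx":4.6,"ty":-3.2},{"tx":3.4,"ty":-3.2}]' 0; python3 -m pendant '[{"tx":0},{"tx":0}]'
cat >> h.py <<'E'
def world(n,f=None):
    p,d,c=cap(n,f); v,u=np.nonzero(d>0); W=np.full(d.shape+(3,),np.nan); W[v,u]=pts(np.ones_like(d,bool),d,c)
    return p,d,c,W
E
python3 - <<'E'
from h import *
p,d,c,W=world('wrist','c.png')
s=arm.observe(); print(s['tool_pos'],np.round(s['orientation'],3).tolist(),s['clock'],s['width'],s['contact_force'])
C=-np.array(c['R']).T@np.array(c['t']); print('cam',C,c['R'][2])
z=W[...,2]
for lo,hi in((.081,.095),(.072,.079)):
  m=(z>lo)&(z<hi)&(W[...,0]>.45)&(W[...,0]<.57)&(abs(W[...,1]+.08)<.05)
  q=W[m]
  if len(q): print(len(q),cv2.minAreaRect((q[:,:2]*1000).astype(np.float32)),np.percentile(q[:,2],[10,50,90]))
E
```

```text
[ 0.13331094 -0.50778794  0.23132405] [[0.967, 0.254, -0.0], [0.254, -0.967, -0.0], [-0.0, 0.0, -1.0]] 1.3 0.9977123513621585 [-0.43238787  0.21638365  0.0030386 ]
cam [ 0.21480371 -0.48500404  0.37407584] [-0.31675012 -0.08254819 -0.94491013]invalid input
invalid input
```

View pics/c.png

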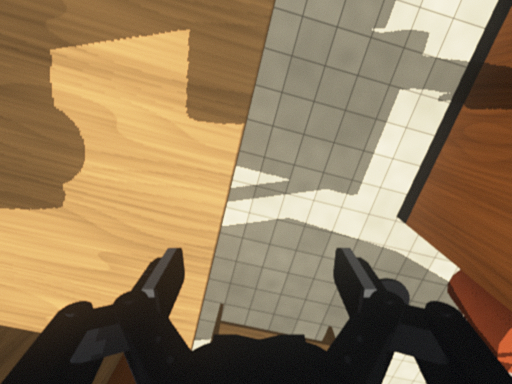

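The wrist picture shows only wood and floor, because both moves were refused. The rows probably need all four fields.

```bash
python3 -m pendant '[{"tx":4.6,"ty":-3.2,"tz":0,"turn":0},{"tx":4.6,"ty":-3.2,"tz":0,"turn":0},{"tx":4.6,"ty":-3.2,"tz":0,"turn":0},{"tx":4.6,"ty":-3.2,"tz":0,"turn":0},{"tx":4.6,"ty":-3.2,"tz":0,"turn":0},{"tx":4.6,"ty":-3.2,"tz":0,"turn":0},{"tx":4.6,"ty":-3.2,"tz":0,"turn":0},{"tx":4.6,"ty":-3.2,"tz":0,"turn":0},{"tx":4.6,"ty":-3.2,"tz":0,"turn":0},{"tx":0,"ty":-3.2,"tz":0,"turn":0}]' 0.0 && python3 -m pendant '[{"tx":0,"ty":0,"tz":0,"turn":0},{"tx":0,"ty":0,"tz":0,"turn":0}]' 0.0
cat > m.py <<'E'
from h import *
import sys
p,d,c,W=world('wrist',sys.argv[1])
s=arm.observe(); print(s['tool_pos'],np.round(s['orientation'],3).tolist(),s['clock'],s['width'],s['contact_force'])
z=W[...,2]
for lo,hi in((.081,.095),(.072,.079)):
  m=(z>lo)&(z<hi)&(W[...,0]>.45)&(W[...,0]<.57)&(abs(W[...,1]+.08)<.05)
  q=W[m]
  if len(q): print(len(q),cv2.minAreaRect((q[:,:2]*1000).astype(np.float32)),np.percentile(q[:,2],[10,50,90]))
E
python3 m.py d.png
```

```text
clock: 2.55
tool_pos: [0.4542, -0.091, 0.2304]
orientation: [[0.966, 0.257, -0.001], [0.257, -0.966, 0.001], [-0.0, -0.001, -1.0]]
contact_force: [0.4, -0.1, 0.2]
width: 0.499
finger_force: 0.0
clock: 2.8
tool_pos: [0.4526, -0.0935, 0.2314]
orientation: [[0.967, 0.254, 0.0], [0.254, -0.967, -0.001], [0.0, 0.001, -1.0]]
contact_force: [0.1, 0.3, 0.1]
width: 0.501
finger_force: 0.0
[ 0.45256441 -0.09382307  0.23143359] [[0.967, 0.253, 0.0], [0.253, -0.967, -0.001], [0.0, 0.001, -1.0]] 2.85 0.4991708308466224 [ 0.93662411  0.45701812 -0.30488032]
462 ((513.937744140625, -78.13687896728516), (45.78101348876953, 11.523553848266602), 15.352275848388672) [0.0844428  0.08682204 0.08863124]
1389 ((495.4957580566406, -83.17448425292969), (46.166439056396484, 45.996986389160156), 17.009708404541016) [0.07431322 0.07527466 0.07615455]
```

View pics/d.png

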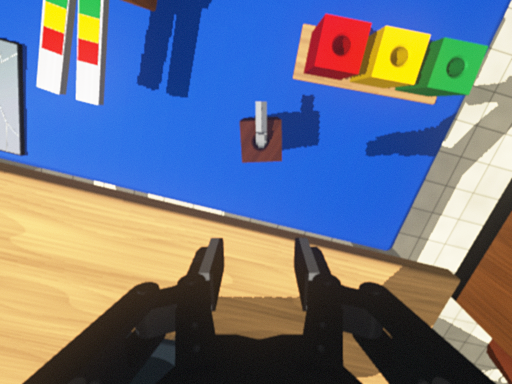

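The wrist view shows the key in the stand at (261,130), with its short arm pointing up the image and already aligned with the fingers. Its height and width suggest the 10 mm key. I'll descend and grip.

```bash
python3 -m pendant '[{"tx":2.7,"ty":0.05,"tz":1,"turn":-0.01},{"tx":2.75,"ty":0,"tz":3,"turn":0},{"tx":0,"ty":0,"tz":4,"turn":0},{"tx":0,"ty":0,"tz":4,"turn":0},{"tx":0,"ty":0,"tz":2,"turn":0},{"tx":0,"ty":0,"tz":1,"turn":0},{"tx":0,"ty":0,"tz":0.35,"turn":0},{"tx":0,"ty":0,"tz":0,"turn":0}]' 0.0 && python3 -m pendant '[{"tx":0,"ty":0,"tz":0,"turn":0},{"tx":0,"ty":0,"tz":0,"turn":0},{"tx":0,"ty":0,"tz":0,"turn":0},{"tx":0,"ty":0,"tz":0,"turn":0}]' 1.0
```

```text
clock: 3.85
tool_pos: [0.5059, -0.0801, 0.0787]
orientation: [[0.965, 0.263, 0.002], [0.263, -0.965, -0.0], [0.001, 0.001, -1.0]]
contact_force: [-0.4, -0.3, -0.3]
width: 0.502
finger_force: 0.0
clock: 4.35
tool_pos: [0.5062, -0.0798, 0.0789]
orientation: [[0.965, 0.264, 0.002], [0.264, -0.965, -0.001], [0.002, 0.001, -1.0]]
contact_force: [0.7, 0.2, 4.7]
width: 0.101
finger_force: 58.3
```

```bash
python3 -m pendant '[{"tx":0,"ty":0,"tz":-0.5,"turn":0},{"tx":0,"ty":0,"tz":-2,"turn":0},{"tx":0,"ty":0,"tz":-3,"turn":0},{"tx":0,"ty":0,"tz":-3,"turn":0},{"tx":0,"ty":0,"tz":-1.5,"turn":0.15},{"tx":0,"ty":0,"tz":0,"turn":0.16},{"tx":-1,"ty":-4,"tz":0,"turn":0},{"tx":-2,"ty":-5,"tz":0,"turn":0},{"tx":-1.9,"ty":-5,"tz":0,"turn":0},{"tx":0,"ty":-3.4,"tz":0,"turn":0}]' 1.0 && python3 -m pendant '[{"tx":0,"ty":-2,"tz":0,"turn":0},{"tx":0,"ty":0,"tz":0,"turn":0},{"tx":0,"ty":0,"tz":0,"turn":0}]' 1.0
cat > g.py <<'E'
from h import *
import sys
cam=sys.argv[1]
p,d,c,W=world(cam,sys.argv[2])
s=arm.observe(); T=np.array(s['tool_pos']); R=np.array(s['orientation']); print(T,np.round(R,3).tolist(),s['clock'])
x,y,z=W[...,0],W[...,1],W[...,2]
# gauge bars: inner edges
E={}
for nm,(a,b) in {'L':(.1145,.16),'R':(.075,.1145)}.items():
    m=(z>.086)&(z<.095)&(x>.485)&(x<.59)&(y>a)&(y<b); q=W[m]
    if len(q)<50: print(nm,len(q)); continue
    xs,ys=[],[]
    for lo in np.arange(.494,.58,.004):
        k=q[(q[:,0]>lo)&(q[:,0]<lo+.004)]
        if len(k)>4: xs.append(lo+.002); ys.append(k[:,1].min() if nm=='L' else k[:,1].max())
    f=np.polyfit(xs,ys,1); E[nm]=f
    print(nm,len(q),f,'r',np.std(np.polyval(f,xs)-ys),'xmin',np.percentile(q[:,0],.5),'z',np.median(q[:,2]))
if len(E)==2:
    L,Rr=E['L'],E['R']; mid=(L+Rr)/2; w=L-Rr
    print('mid',mid,'mouth x (w=16)',(.016-w[1])/w[0],'mid y there',np.polyval(mid,(.016-w[1])/w[0]))
hsv=cv2.cvtColor(p,cv2.COLOR_RGB2HSV)
for nm,h0,h1,ws in(('red',0,8,.012),('yel',24,34,.010),('grn',45,80,.008)):
    m=((hsv[...,0]>=h0)&(hsv[...,0]<=h1))&(hsv[...,1]>150)&(z>.085)&(z<.097)&(x<.62)&(y>.08)&(y<.16)
    q=W[m]
    if len(q): print(nm,len(q),np.round(np.median(q,0),4),np.round(np.percentile(q[:,0],[2,98]),4))
m=(np.linalg.norm((W-T)[...,:2],axis=2)<.06)&(z<T[2]+.04)&(z>.1)
q=((W[m]-T)@R); print('near tool',len(q)); np.save('near.npy',q)
E
python3 g.py wrist e.png
```

```text
clock: 5.6
tool_pos: [0.4611, 0.0718, 0.1775]
orientation: [[1.0, -0.004, -0.002], [-0.004, -1.0, 0.023], [-0.003, -0.023, -1.0]]
contact_force: [0.1, -0.6, -1.1]
width: 0.104
finger_force: 58.6
clock: 5.98
tool_pos: [0.4635, 0.078, 0.1783]
orientation: [[1.0, 0.004, -0.001], [0.004, -1.0, 0.031], [-0.001, -0.031, -1.0]]
contact_force: [0.3, -0.9, -0.2]
width: 0.101
finger_force: 58.6
[0.46346199 0.07807739 0.17834343] [[1.0, 0.004, -0.001], [0.004, -1.0, 0.031], [-0.001, -0.031, -1.0]] 6.025
L 3295 [-0.08897105  0.16918858] r 7.8417593624237e-05 xmin 0.49292683779446944 z 0.09055021647996374
R 3323 [0.01104312 0.10355632] r 0.00022069506057319932 xmin 0.49132302905434166 z 0.09055865506841249
mid [-0.03896396  0.13637245] mouth x (w=16) 0.49625228283687917 mid y there 0.1170364925048525
red 529 [0.5401 0.1022 0.0909] [0.5303 0.5474]
yel 1106 [0.5586 0.1207 0.0907] [0.5487 0.5677]
grn 1010 [0.579  0.121  0.0908] [0.5698 0.5873]
near tool 3238
```

View pics/e.png

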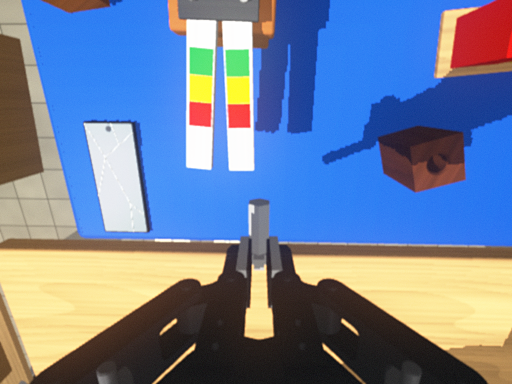

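The picture shows the key held upright between the fingers, tip at (259,215). The gauge mouth is ahead of it at (221,165). The tool is slightly tilted and short in y, so I'll check the joints.

```bash
python3 -m pendant '[{"tx":0,"ty":0,"tz":0,"turn":0}]' 1.0; python3 - <<'E'
from h import *
s=arm.observe(); print(np.round(s['joint_pos'],3),np.round(s['qvel'],3),s['tool_pos'])
q=np.load('near.npy')*1000
# key short arm top: ahead of pads x>12, z (tool, down+) 
m=(q[:,0]>13)&(q[:,0]<45)&(abs(q[:,1])<12)&(q[:,2]<8)&(q[:,2]>-25); k=q[m]
print(len(k),np.round(np.percentile(k,[2,50,98],axis=0),1))
f=np.polyfit(k[:,0],k[:,2],1);print('pitch slope',f)
for lo in range(12,44,4):
    j=k[(k[:,0]>=lo)&(k[:,0]<lo+4)]
    if len(j)>3: print(lo,np.round([j[:,1].min(),j[:,1].max(),np.median(j[:,2])],1),len(j))
E
```

```text
clock: 6.15
tool_pos: [0.4634, 0.0783, 0.1784]
orientation: [[1.0, 0.004, -0.001], [0.004, -1.0, 0.031], [-0.0, -0.031, -1.0]]
contact_force: [0.1, 0.1, -1.0]
width: 0.104
finger_force: 58.6
[ 3.000e-03 -1.050e-01 -1.550e-01  1.521e+00  3.100e-02  3.141e+00] [ 0.004 -0.003  0.    -0.     0.002  0.001] [0.46336636 0.07830235 0.17843902]
741 [[13.6 -6.9 -9.9]
 [24.5 -1.7 -7.5]
 [31.9  3.9  1.1]]
pitch slope [  0.19203918 -11.60209268]
12 [-6.9  4.  -8.1] 93
16 [-6.9  4.  -8. ] 130
20 [-6.8  3.9 -8. ] 131
24 [-7.4  3.9 -7.7] 133
28 [-7.3  4.4 -6.5] 251
```

Joint 6 is at its end stop, so I'll use the other way round, with the short arm facing the robot. That means a half turn.

```bash
python3 -m pendant '[{"tx":0,"ty":0,"tz":0,"turn":-0.18},{"tx":0,"ty":0,"tz":0,"turn":-0.18},{"tx":0,"ty":0,"tz":0,"turn":-0.18},{"tx":0,"ty":0,"tz":0,"turn":-0.18},{"tx":0,"ty":0,"tz":0,"turn":-0.18},{"tx":0,"ty":0,"tz":0,"turn":-0.18},{"tx":0,"ty":0,"tz":0,"turn":-0.18},{"tx":0,"ty":0,"tz":0,"turn":-0.18},{"tx":0,"ty":0,"tz":0,"turn":-0.18},{"tx":0,"ty":0,"tz":0,"turn":-0.18}]' 1.0 && python3 -m pendant '[{"tx":0,"ty":0,"tz":0,"turn":-0.18},{"tx":0,"ty":0,"tz":0,"turn":-0.18},{"tx":0,"ty":0,"tz":0,"turn":-0.18},{"tx":0,"ty":0,"tz":0,"turn":-0.18},{"tx":0,"ty":0,"tz":0,"turn":-0.18},{"tx":0,"ty":0,"tz":0,"turn":-0.18},{"tx":0,"ty":0,"tz":0,"turn":-0.18},{"tx":0,"ty":0,"tz":0,"turn":-0.03},{"tx":0,"ty":0,"tz":0,"turn":0},{"tx":0,"ty":0,"tz":0,"turn":0}]' 1.0; python3 -c "
from h import *
print(np.round(arm.observe()['joint_pos'],3))"
```

```text
clock: 7.4
tool_pos: [0.4633, 0.0786, 0.1785]
orientation: [[-0.238, 0.971, -0.0], [0.971, 0.238, 0.031], [0.03, 0.007, -1.0]]
contact_force: [-0.8, -0.3, -1.4]
width: 0.101
finger_force: 58.6
clock: 8.65
tool_pos: [0.4632, 0.0789, 0.1785]
orientation: [[-0.999, 0.047, -0.0], [0.047, 0.998, 0.031], [0.002, 0.031, -1.0]]
contact_force: [-0.4, -0.2, -0.4]
width: 0.098
finger_force: 58.6
[ 0.005 -0.105 -0.156  1.521  0.031  0.052]
```

```bash
python3 -m pendant '[{"tx":0.1,"ty":1.7,"tz":0,"turn":0},{"tx":0.1,"ty":1.8,"tz":0,"turn":0},{"tx":0,"ty":0,"tz":3,"turn":0},{"tx":0,"ty":0,"tz":3,"turn":0},{"tx":0,"ty":0,"tz":1.95,"turn":0},{"tx":0,"ty":0,"tz":0,"turn":0},{"tx":0,"ty":0,"tz":0,"turn":0}]' 1.0; python3 - <<'E'
from h import *
a=[world(n,f'f_{n}.png') for n in('scene','top')]
for (p,d,c,W),n in zip(a,('scene','top')):
    o=arm.outline_of(n,'key_a')
    x,y,z=W[...,0],W[...,1],W[...,2]
    for k in o[:4]:
        q=W[k['mask']&(d>0)]; print(n,round(k['score'],2),k['extent'],np.round(np.median(q,0),3))
    # key long arm below the bars' level, in front of the mouth
    m=(x>.455)&(x<.489)&(y>.09)&(y<.14)&(z>.045)&(z<.088); q=W[m]
    if len(q): print('long arm',len(q),np.round(np.percentile(q,[5,50,95],axis=0),4).tolist())
p=a[0][0]; cv2.imwrite('pics/f.png',cv2.resize(p[150:290,220:420],None,fx=4,fy=4)[:,:,::-1])
E
```

```text
clock: 9.52
tool_pos: [0.4632, 0.1171, 0.1011]
orientation: [[-0.999, 0.046, 0.001], [0.046, 0.998, 0.032], [0.001, 0.032, -0.999]]
contact_force: [0.0, 0.4, 0.1]
width: 0.104
finger_force: 58.6
scene 0.67 [310.3, 315.1, 24.9, 22.7] [0.758 0.274 0.082]
scene 0.64 [347.4, 283.2, 13.9, 24.9] [0.685 0.281 0.084]
scene 0.6 [342.9, 170.0, 10.8, 19.4] [0.479 0.118 0.093]
long arm 33 [[0.4742, 0.1126, 0.0725], [0.4792, 0.1204, 0.0815], [0.4825, 0.1236, 0.0871]]
top 0.56 [117.0, 129.8, 7.1, 27.6] [0.751 0.272 0.083]
top 0.47 [108.6, 171.0, 21.0, 20.0] [0.68  0.276 0.085]
long arm 19 [[0.475, 0.1124, 0.0479], [0.4796, 0.1155, 0.0624], [0.4812, 0.1213, 0.0815]]
```

View pics/f.png

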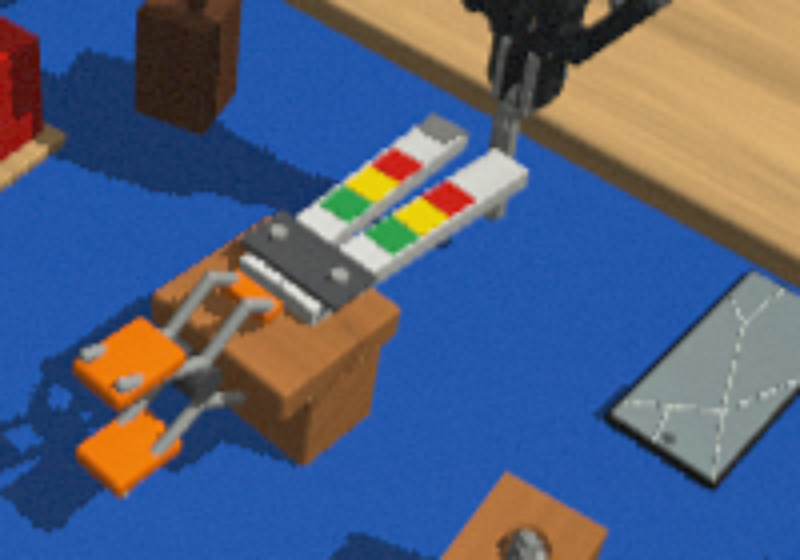

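The picture shows the key upright in front of the gap at about (500,150 to 210), lined up with the slot. I'll slide in most of the way, then creep.

```bash
python3 -m pendant '[{"tx":-1.3,"ty":-0.05,"tz":0,"turn":0},{"tx":-1.3,"ty":0,"tz":0,"turn":0},{"tx":-1,"ty":0,"tz":0,"turn":0},{"tx":-1,"ty":0,"tz":0,"turn":0},{"tx":-0.4,"ty":0,"tz":0,"turn":0},{"tx":-0.4,"ty":0,"tz":0,"turn":0},{"tx":0,"ty":0,"tz":0,"turn":0},{"tx":0,"ty":0,"tz":0,"turn":0}]' 1.0
```

```text
clock: 10.72
tool_pos: [0.5166, 0.1137, 0.1001]
orientation: [[-0.999, 0.046, -0.0], [0.046, 0.998, 0.032], [0.002, 0.032, -1.0]]
contact_force: [0.9, 0.4, -1.4]
width: 0.102
finger_force: 58.6
```

```bash
python3 -m pendant '[{"tx":-0.3,"ty":0.1,"tz":0,"turn":0},{"tx":-0.3,"ty":0,"tz":0,"turn":0},{"tx":-0.3,"ty":0,"tz":0,"turn":0},{"tx":-0.3,"ty":0,"tz":0,"turn":0},{"tx":-0.3,"ty":0,"tz":0,"turn":0},{"tx":0,"ty":0,"tz":0,"turn":0}]' 1.0
```

```text
clock: 11.48
tool_pos: [0.5303, 0.1138, 0.0994]
orientation: [[-0.999, 0.046, -0.004], [0.046, 0.998, 0.031], [0.005, 0.031, -1.0]]
contact_force: [-5.0, 0.6, 0.5]
width: 0.103
finger_force: 58.6
```

There is already about 5 N of resistance at roughly gauge x = 44 mm. I'll look.

```bash
python3 - <<'E'
from h import *
p,d,c,W=world('scene'); p2,d2,c2,W2=world('top')
s=arm.observe(); print(s['tool_pos'],s['contact_force'],s['wrist_torque'])
A=cv2.resize(p[165:245,260:360],(800,640))[:560]; 
cv2.imwrite('pics/g.png',A[:,:,::-1])
pw,dw,cw,Ww=world('wrist'); 
T=np.array(s['tool_pos']);R=np.array(s['orientation'])
q=((Ww-T)@R*1000).reshape(-1,3); q=q[np.isfinite(q[:,0])]
k=q[(q[:,0]>13)&(q[:,0]<45)&(abs(q[:,1])<12)&(q[:,2]<2)&(q[:,2]>-25)]
for lo in range(12,40,4):
    j=k[(k[:,0]>=lo)&(k[:,0]<lo+4)]
    if len(j)>3: print(lo,np.round([j[:,1].min(),j[:,1].max(),np.median(j[:,2])],1),len(j))
# thickness of the loose keys / heights for comparison (top camera)
x,y,z=W2[...,0],W2[...,1],W2[...,2]
for a,b in((.73,.79),(.65,.71)):
    m=(z>.079)&(z<.1)&(x>a)&(x<b)&(y>.24)&(y<.31); j=W2[m]; print(cv2.minAreaRect((j[:,:2]*1000).astype(np.float32)),np.round(np.percentile(j[:,2],[50,75,90]),4))
m=(z>.07)&(z<.078)&(x>.63)&(x<.8)&(y>.22)&(y<.33); print('block top',np.median(W2[m][:,2]))
E
```

```text
[0.53032623 0.1137828  0.099397  ] [-5.67565486 -0.40678328 -0.26977028] [-0.12741046  1.18356687  0.06586149]
12 [-4.2  6.7 -8.3] 95
16 [-4.1  6.7 -8.1] 121
20 [-4.7  6.7 -8.6] 132
24 [-4.6  6.6 -8.6] 137
28 [-4.5  7.2 -8.4] 175
32 [-4.5  7.  -4.1] 108
((753.2061767578125, 272.53350830078125), (43.10803985595703, 11.582707405090332), 2.470219612121582) [0.0833 0.0845 0.0852]
((681.9503784179688, 279.7274169921875), (45.16128921508789, 16.643075942993164), 33.441162109375) [0.085  0.0863 0.0871]
block top 0.0757010277862334
```

View pics/g.png

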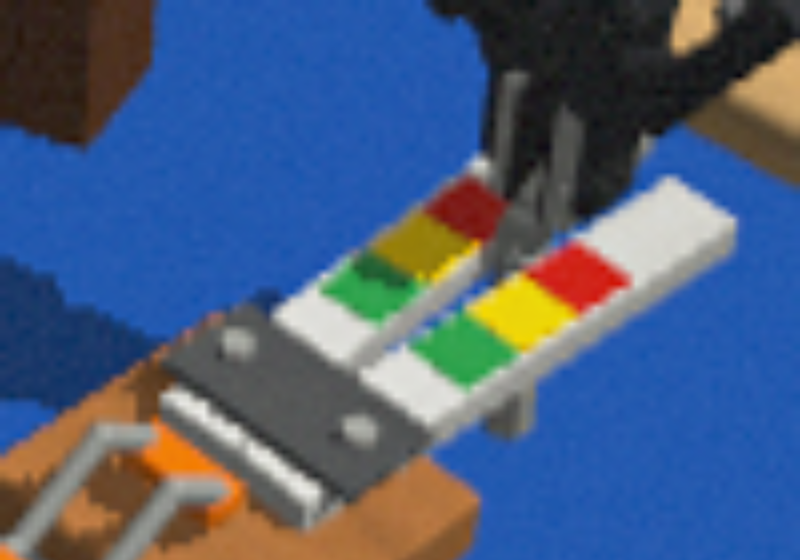

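The key is wedged beside the red bands, with its arm at about (515,240) between the red patches at (465,205) and (577,275). That means it is the 12 mm key, and its height fits: the ridge is about 13 to 14 mm up. I'll add a small push and hold.

```bash
python3 -m pendant '[{"tx":-0.02,"ty":0,"tz":0,"turn":0},{"tx":0,"ty":0,"tz":0,"turn":0},{"tx":0,"ty":0,"tz":0,"turn":0},{"tx":0,"ty":0,"tz":0,"turn":0}]' 1.0
```

```text
clock: 12.12
tool_pos: [0.5304, 0.1138, 0.0994]
orientation: [[-0.999, 0.046, -0.004], [0.046, 0.998, 0.031], [0.005, 0.031, -1.0]]
contact_force: [-5.9, -0.2, 1.2]
width: 0.105
finger_force: 58.5
```

```bash
python3 -m pendant '[{"tx":-0.03,"ty":0,"tz":0,"turn":0},{"tx":0,"ty":0,"tz":0,"turn":0},{"tx":0,"ty":0,"tz":0,"turn":0},{"tx":0,"ty":0,"tz":0,"turn":0}]' 1.0
```

```text
clock: 12.62
tool_pos: [0.5304, 0.1138, 0.0994]
orientation: [[-0.999, 0.046, -0.004], [0.046, 0.998, 0.031], [0.006, 0.031, -1.0]]
contact_force: [-6.1, -0.6, 1.1]
width: 0.101
finger_force: 58.6
```

Held at about 6 N, balanced laterally. Now I'll withdraw, lift, and re-measure the red hole.

```bash
python3 -m pendant '[{"tx":0.3,"ty":0,"tz":0,"turn":0},{"tx":0.7,"ty":0,"tz":0,"turn":0},{"tx":1.5,"ty":0.05,"tz":0,"turn":0},{"tx":1.5,"ty":0,"tz":0,"turn":0},{"tx":1.5,"ty":0,"tz":0,"turn":0},{"tx":1.5,"ty":0,"tz":0,"turn":0},{"tx":0,"ty":0,"tz":-3,"turn":0},{"tx":0,"ty":0,"tz":-3,"turn":0},{"tx":0,"ty":0,"tz":-2.5,"turn":0},{"tx":0,"ty":0,"tz":0,"turn":0}]' 1.0; python3 - <<'E'
from h import *
for n in('top','scene'):
    p,d,c,W=world(n); x,y,z=W[...,0],W[...,1],W[...,2]
    hsv=cv2.cvtColor(p,cv2.COLOR_RGB2HSV)
    o=arm.outline_of(n,'socket_red')[0]
    m=(z>.074)&(z<.083)&(x>.57)&(x<.65)&(y>-.167)&(y<-.105); q=W[m]; print(n,cv2.minAreaRect((q[:,:2]*1000).astype(np.float32)))
    m=(z>-.01)&(z<.072)&(x>.594)&(x<.624)&(y>-.152)&(y<-.122); v,u=np.nonzero(m); print('hole pixels',len(v),u.mean() if len(v) else 0,v.mean() if len(v) else 0)
    # dark blob inside the red top
    r=(hsv[...,2]<130)&(np.hypot(x-.609,y+.137)<.015); v,u=np.nonzero(r)
    if len(v):
        K=np.array(c['camera_matrix']);Rr=np.array(c['R']);C=-Rr.T@np.array(c['t']);ray=Rr.T@np.linalg.inv(K)@[u.mean(),v.mean(),1]
        print('dark',len(v),C+ray*(.078-C[2])/ray[2])
print(arm.observe()['clock'],np.round(arm.observe()['joint_pos'],3))
E
```

```text
clock: 13.88
tool_pos: [0.4645, 0.1151, 0.1885]
orientation: [[-0.999, 0.046, 0.007], [0.046, 0.998, 0.032], [-0.006, 0.033, -0.999]]
contact_force: [0.2, -0.8, -0.3]
width: 0.103
finger_force: 59.0
top ((609.3003540039062, -137.572998046875), (45.95444869995117, 46.893611907958984), 5.140772342681885)
hole pixels 66 336.06060606060606 215.0
dark 56 [ 0.60732755 -0.13807009  0.078     ]
scene ((611.838134765625, -137.92568969726562), (47.027164459228516, 48.53622817993164), 4.395898342132568)
hole pixels 17 214.7058823529412 160.11764705882354
dark 56 [ 0.60710971 -0.13986028  0.078     ]
14.075 [ 0.082 -0.09  -0.132  1.529  0.031  0.128]
```

```bash
python3 -m pendant '[{"tx":-1.5,"ty":-2.5,"tz":0,"turn":0},{"tx":-2.2,"ty":-3.8,"tz":0,"turn":0},{"tx":-2.2,"ty":-3.8,"tz":0,"turn":0},{"tx":-2.2,"ty":-3.8,"tz":0,"turn":0},{"tx":-2.2,"ty":-3.8,"tz":0,"turn":0},{"tx":-2.2,"ty":-3.8,"tz":0,"turn":0},{"tx":-1.5,"ty":-2.5,"tz":0,"turn":0},{"tx":-0.6,"ty":-1,"tz":0,"turn":0},{"tx":0,"ty":0,"tz":0,"turn":0},{"tx":0,"ty":0,"tz":0,"turn":0}]' 1.0; python3 - <<'E'
from h import *
p,d,c,W=world('scene')
cv2.imwrite('pics/i.png',cv2.resize(p[90:200,150:290],(800,628))[:600,:,::-1])
s=arm.observe();T=np.array(s['tool_pos']);R=np.array(s['orientation'])
q=((W-T)@R*1000).reshape(-1,3); q=q[np.isfinite(q[:,0])]
for lo,hi in((25,45),(45,68)):
    k=q[(abs(q[:,0]+10)<20)&(abs(q[:,1])<18)&(q[:,2]>lo)&(q[:,2]<hi)]
    if len(k): print(lo,len(k),np.round(np.percentile(k,[5,50,95],axis=0),1).tolist())
E
```

```text
clock: 15.32
tool_pos: [0.5962, -0.1402, 0.1769]
orientation: [[-0.999, 0.045, -0.001], [0.045, 0.998, 0.032], [0.003, 0.032, -0.999]]
contact_force: [0.3, -1.0, -0.1]
width: 0.102
finger_force: 59.0
25 49 [[-19.2, 0.9, 26.4], [-16.3, 5.4, 35.0], [-9.8, 7.9, 43.7]]
45 50 [[-19.2, 0.6, 47.1], [-15.8, 5.5, 56.4], [-10.0, 8.0, 66.1]]
```

View pics/i.png

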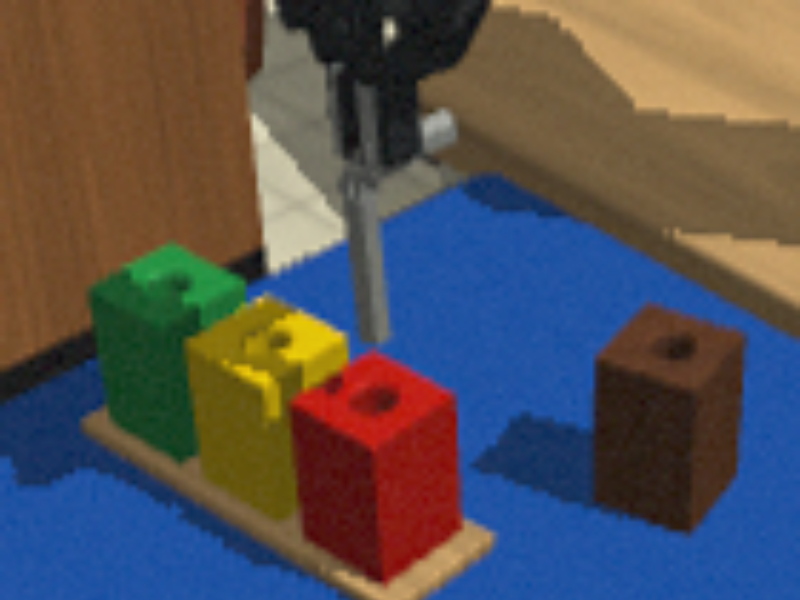

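The key hangs upright above and just behind the red hole, which is at (375,400). The key tip is at (373,340). I'll nudge it over and lower it into the mouth.

```bash
python3 -m pendant '[{"tx":-0.25,"ty":-0.12,"tz":0,"turn":0},{"tx":0,"ty":0,"tz":1,"turn":0},{"tx":0,"ty":0,"tz":1,"turn":0},{"tx":0,"ty":0,"tz":0.5,"turn":0},{"tx":0,"ty":0,"tz":0.3,"turn":0},{"tx":0,"ty":0,"tz":0.3,"turn":0},{"tx":0,"ty":0,"tz":0.3,"turn":0},{"tx":0,"ty":0,"tz":0.3,"turn":0},{"tx":0,"ty":0,"tz":0,"turn":0}]' 1.0
```

```text
clock: 16.5
tool_pos: [0.599, -0.1415, 0.1397]
orientation: [[-0.999, 0.046, -0.001], [0.046, 0.998, 0.032], [0.002, 0.031, -1.0]]
contact_force: [0.0, 1.0, -0.7]
width: 0.098
finger_force: 59.0
```

```bash
python3 -m pendant '[{"tx":0,"ty":0.08,"tz":0.5,"turn":0},{"tx":0,"ty":0,"tz":0.8,"turn":0},{"tx":0,"ty":0,"tz":0.8,"turn":0},{"tx":0,"ty":0,"tz":0.8,"turn":0},{"tx":0,"ty":0,"tz":0.8,"turn":0},{"tx":0,"ty":0,"tz":0.8,"turn":0},{"tx":0,"ty":0,"tz":0.4,"turn":0},{"tx":0,"ty":0,"tz":0.2,"turn":0},{"tx":0,"ty":0,"tz":0,"turn":0}]' 1.0
```

```text
clock: 17.62
tool_pos: [0.5992, -0.1392, 0.0891]
orientation: [[-0.999, 0.046, -0.0], [0.046, 0.998, 0.031], [0.002, 0.031, -1.0]]
contact_force: [-0.6, 0.8, -0.2]
width: 0.102
finger_force: 59.0
```

```bash
python3 -m pendant '[{"tx":0,"ty":0,"tz":0.15,"turn":0},{"tx":0,"ty":0,"tz":0.15,"turn":0},{"tx":0,"ty":0,"tz":0.1,"turn":0},{"tx":0,"ty":0,"tz":0.05,"turn":0},{"tx":0,"ty":0,"tz":0,"turn":0}]' 1.0
```

```text
clock: 18.25
tool_pos: [0.5991, -0.1391, 0.0845]
orientation: [[-0.999, 0.046, -0.001], [0.046, 0.998, 0.031], [0.002, 0.031, -1.0]]
contact_force: [-0.7, 0.5, -1.0]
width: 0.099
finger_force: 59.0
```

Nearly seated with no side load. I'll release by opening to half, then rise.

```bash
python3 -m pendant '[{"tx":0,"ty":0,"tz":0,"turn":0},{"tx":0,"ty":0,"tz":0,"turn":0},{"tx":0,"ty":0,"tz":0,"turn":0},{"tx":0,"ty":0,"tz":0,"turn":0},{"tx":0,"ty":0,"tz":-1,"turn":0},{"tx":0,"ty":0,"tz":-3,"turn":0},{"tx":0,"ty":0,"tz":-4,"turn":0},{"tx":3,"ty":0,"tz":-4,"turn":0},{"tx":5,"ty":0,"tz":0,"turn":0},{"tx":5,"ty":0,"tz":0,"turn":0}]' 0.2 && python3 -m pendant '[{"tx":3,"ty":0,"tz":0,"turn":0},{"tx":0,"ty":0,"tz":0,"turn":0},{"tx":0,"ty":0,"tz":0,"turn":0}]' 0.2; python3 - <<'E'
from h import *
p,d,c,W=world('top'); x,y,z=W[...,0],W[...,1],W[...,2]
m=(z>.0835)&(z<.11)&(x>.53)&(x<.65)&(y>-.18)&(y<-.1); q=W[m]
print(len(q),cv2.minAreaRect((q[:,:2]*1000).astype(np.float32)),np.percentile(q[:,2],[10,50,90]))
f=np.polyfit(q[:,0],q[:,2],1); print('slope',f[0])
p,d,c,W=world('scene')
cv2.imwrite('pics/j.png',cv2.resize(p[90:200,150:290],(800,628))[:600,:,::-1])
E
```

```text
clock: 19.5
tool_pos: [0.4689, -0.1372, 0.2068]
orientation: [[-0.999, 0.046, 0.003], [0.046, 0.999, 0.03], [-0.001, 0.03, -1.0]]
contact_force: [-0.1, -0.0, 0.8]
width: 0.4
finger_force: 0.0
clock: 19.88
tool_pos: [0.4402, -0.1358, 0.2056]
orientation: [[-0.999, 0.046, 0.002], [0.046, 0.998, 0.031], [-0.0, 0.031, -1.0]]
contact_force: [-0.2, -0.1, 0.0]
width: 0.395
finger_force: 0.0
166 ((590.1930541992188, -137.6657257080078), (11.535755157470703, 44.70265579223633), 87.47677612304688) [0.08598911 0.08983677 0.09197643]
slope -0.052280684933797665
```

View pics/j.png

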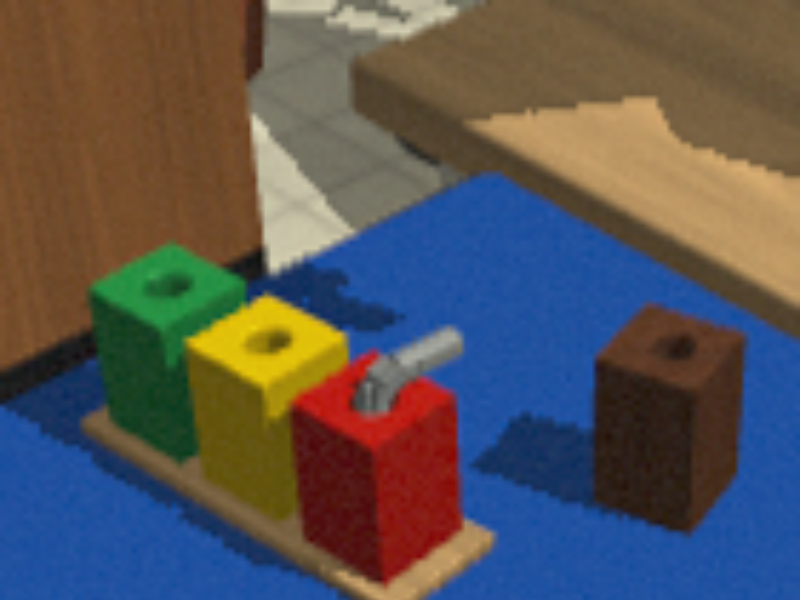

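The key stands fully down in the red socket: its short arm lies flat on the top face at about (410,365), with the ridge 14 mm above it, and the gripper is clear. I'm handing in.

```bash
python3 -c "
from station import arm
print(arm.finish_job())"
```

```text
the job is handed in; nothing more can be done
None
```

The lone key wedged beside the red band at about 6 N, so it is the 12 mm key; it now stands fully down in the red socket, and the job is handed in (the hand-in returned no verdict).

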